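# Lay out the hand-finishing kit on the board

### The job

Lay out the hand-finishing kit in the wells of the wooden board, where the black spool and the red bobbin already stand at the two ends of the front row; leave those two in their wells. Put the magenta spool in the well between them, the light blue spool in the well behind the black spool (behind = the far row, away from you), the yellow spool in the well behind the red bobbin, and the beeswax cake in the wide well behind the magenta spool. Then stand the thimble, dome up, in the middle of the top of the wax, with everything upright and fully down in its well.

Things in the scene. Friction and masses are not known exactly. Their poses are not given: they have to be found in the camera images.
- board: fixed wooden board, 118 (x) x 156 (y) x 12 mm, six round wells 4 mm deep (blue felt floor 8 mm above the table): front row x = -31 mm, rear row x = +31 mm, each at y = +52 (left), 0, -52 mm (right). Rear middle well 44 mm across, others 33 mm. Origin: centre of underside; +x away from the robot (turned up to 0.4 rad), +y left
- black_spool: upright spool of black thread, off-white end discs (lower 26 mm, upper 22 to 26 mm across), 42 mm high; solid; gripped from above about the middle; origin at the centre of its underside, z up along its axis. It stands in one end well of the front row already (left or right)
- red_bobbin: small flat bobbin of red thread with steel discs, 21 mm across, 11 mm high, lying flat in the other end well of the front row already; origin at the centre of its underside
- magenta_spool: upright spool of magenta thread, off-white end discs (lower 26 mm, upper 22 to 26 mm across), 42 mm high; solid; gripped from above about the middle; origin at the centre of its underside, z up along its axis. Starts standing on the table
- yellow_spool: upright spool of yellow thread, off-white end discs (lower 26 mm, upper 22 to 26 mm across), 50 mm high; solid; gripped from above about the middle; origin at the centre of its underside, z up along its axis. Starts standing on the table
- blue_spool: upright spool of light blue thread, off-white end discs (lower 26 mm, upper 22 to 26 mm across), 46 mm high; solid; gripped from above about the middle; origin at the centre of its underside, z up along its axis. Starts standing on the table
- wax: amber-brown round cake of beeswax lying flat on the table, 39 mm across, 13 mm high; origin at the centre of its underside, z up. In its well 9 mm of it stand above the board: held with the fingertips at least 6 mm above its underside, the fingers clear the board
- thimble: small plain steel thimble standing on its open rim on the table, dome up, 20 mm across at the rim, about 18 mm higher up, 22 mm high; origin at the centre of its rim, z up

How it is judged:
At the end, for the whole second after the job is handed in: Goal layout: each spool, the bobbin and the wax within 9 mm of its well centre along both board axes and less than 2.5 mm above the well floor; thimble dome up on the wax within 10 mm of its centre; all upright within 0.12 rad, at rest; black spool and red bobbin still at the front row ends ((((x of black_spool in the frame of board between -0.04 and -0.022 m and y of black_spool in the frame of board between 0.043 and 0.061 m and z of black_spool in the frame of board between 0.005 and 0.0105 m) and (x of blue_spool in the frame of board between 0.022 and 0.04 m and y of blue_spool in the frame of board between 0.043 and 0.061 m and z of blue_spool in the frame of board between 0.005 and 0.0105 m) and (x of red_bobbin in the frame of board between -0.04 and -0.022 m and y of red_bobbin in the frame of board between -0.061 and -0.043 m and z of red_bobbin in the frame of board between 0.005 and 0.0105 m) and (x of yellow_spool in the frame of board between 0.022 and 0.04 m and y of yellow_spool in the frame of board between -0.061 and -0.043 m and z of yellow_spool in the frame of board between 0.005 and 0.0105 m)) or ((x of black_spool in the frame of board between -0.04 and -0.022 m and y of black_spool in the frame of board between -0.061 and -0.043 m and z of black_spool in the frame of board between 0.005 and 0.0105 m) and (x of blue_spool in the frame of board between 0.022 and 0.04 m and y of blue_spool in the frame of board between -0.061 and -0.043 m and z of blue_spool in the frame of board between 0.005 and 0.0105 m) and (x of red_bobbin in the frame of board between -0.04 and -0.022 m and y of red_bobbin in the frame of board between 0.043 and 0.061 m and z of red_bobbin in the frame of board between 0.005 and 0.0105 m) and (x of yellow_spool in the frame of board between 0.022 and 0.04 m and y of yellow_spool in the frame of board between 0.043 and 0.061 m and z of yellow_spool in the frame of board between 0.005 and 0.0105 m))) and x of magenta_spool in the frame of board between -0.04 and -0.022 m and y of magenta_spool in the frame of board between -0.009 and 0.009 m and z of magenta_spool in the frame of board between 0.005 and 0.0105 m and x of wax in the frame of board between 0.022 and 0.04 m and y of wax in the frame of board between -0.009 and 0.009 m and z of wax in the frame of board between 0.005 and 0.0105 m and horizontal distance between thimble and wax below 0.01 m and z of thimble in the frame of wax between 0.01 and 0.016 m and angle between each of blue_spool, yellow_spool, magenta_spool, wax, thimble, black_spool, red_bobbin's own z axis and vertical below 0.12 rad and linear speed of each of blue_spool, yellow_spool, magenta_spool, wax, thimble, black_spool, red_bobbin below 0.02 m/s); the robot touches nothing.
It fails at once if the black spool is lifted, tipped or pushed out of its well (distance of black_spool from where it was at the start of the episode above 0.016 m or angle between black_spool's own z axis and vertical above 0.5 rad).
It fails at once if the red bobbin is lifted, tipped or pushed out of its well (distance of red_bobbin from where it was at the start of the episode above 0.016 m or angle between red_bobbin's own z axis and vertical above 0.5 rad).
It also fails if it takes over 104 s, if anything falls off the work surface, if the arm or the gripper's body presses on something with over 40 N, if the wrist force passes 120 N, or if a joint passes its speed limit or range.

### The arm

A 6-joint arm with a two-finger parallel gripper is mounted at the origin on a cart in front of the work surface, level with it; the furniture and walls round the work are solid. World frame = base frame: x ahead of the robot, y to its left, z up, the work surface at z = 0. Lengths are in m, angles in rad, forces in N, time in s.
With the tool pointing down it reaches from about 0.25 to 0.725 m from the base axis. Payload 4 kg.
Tool frame: the origin (TCP) lies midway between the tips of the shut fingers; the grasp point (between the pads) lies 19 mm behind it; z points along the fingers, y is the line along which they close (so a half turn about z gives the same grasp; the last joint's range is limited). The gripper opens to 85 mm and grips with 20 to 120 N. Pads are 22 mm wide; open, the fingers measure 114 mm over their backs; the gripper's body (76 mm by 85 mm) begins 54 mm behind the grasp point. The pads swing forward as they close: fully open they stand 13 mm farther back than shut.
Start: joints at [1.328, 0.241, 0.005, 1.335, 0, 1.571], TCP at [0.12, 0.485, 0.231] pointing down, gripper open.
Joint ranges: [-2.72, 2.72], [-1.05, 1.87], [-1.09, 1.28], [-1.99, 2.15], [-1.42, 1.44], [-3.14, 3.14]. Speed limits (rad/s): [2.79, 2.79, 3.14, 3.14, 3.14, 3.14].

### API

Orientations are given as a unit quaternion [x, y, z, w].
In Python, from workcell import bot gives the robot as it stands. The module is installed in compiled form; this text tells all that it offers.
- The arm moves only by the tool jog_arm, never from a script. Its argument "deltas" is a list of rows, each an object with "fingers": the opening, from 0 (shut) to 1 (fully open); "delta_pos": the shift along the tool's x, y, z normalised to -1 to 1, where 1 is 300 mm, a list of three; "yaw": the turn about the tool's z normalised to -1 to 1, where 1 is pi/4 rad. A call has 1 to 12 rows; each row is the pose to reach, as a shift and turn from the pose commanded when the call began, along the tool's axes at that moment; what a row does not reach only later rows make up. A row lasts 1/10 s, in which the tool goes at most 50 mm and 8.59 degrees, less where a joint would pass 70% of its speed; a pose out of reach is approached as far as the arm can. A call with a number of a shift or a turn outside -1 to 1 is refused whole. A call with a gripper value outside its range is refused whole. The fingers move at their own pace and stop on an object; the grip force is fixed at half the most. Time passes only in rows, so rows that repeat a pose let the fingers close. It gives the time, the measured TCP pose, the force, the opening and the grip force at its end, in the units of the state.
- bot.get_obs(): the state, without advancing time (a new reading comes with each control period).
- bot.camera(name): name is "side" or "top"; returns a dict with "image" (420x560x3 uint8, red, green, blue), "range_z" (420x560 float32, m along the optical axis (not along the pixel's ray), 0 where there is no reading), "fx", "fy", "cx", "cy" (pixels), "distortion" ([k1, k2, p1, p2, k3] as OpenCV has them; the pictures are not rectified), "rvec" (rotation vector, rad) and "tvec" (3), from world to camera coordinates, as OpenCV has them. Camera axes: x right, y down, z forward; pixel columns grow to the right and rows downward; lengths in m; the calibration is good to about 2 mm. A picture is of the moment at which its call begins.
- bot.job_done(): hands the job in; it is judged then, once.
The state is a dict: "clock": time; "joint_pos": joint angles; "joint_vel": joint speeds; "tau": joint torques, N m; "eef_pos": TCP position; "tool_rot": TCP orientation; "ft_force": force on the tool from outside, world axes, zero at the start; "ft_torque": the same for the moment, N m; "grip_width": finger opening in m; "grasp_force": force on a finger pad.
Only numpy, scipy, OpenCV 4.12 (cv2) and the standard library are available. Lean on these libraries where they do the work, as an engineer would, in place of code of your own. Each camera call takes 0.05 s, during which the arm holds its last target. There are 200 camera calls.

## Working session

There is one attempt and no reset: what is moved stays moved. The work goes in short steps, Python scripts to look and compute and a tool call to move; the robot and the scene stay as the last step left them, time stands still between calls to the robot, and variables do not carry over. Pictures are saved under pics/ and viewed, at most 14 in all, crops included, and the job is handed in when it is done.

Besides the shell and the picture viewer there is one more tool, called after "Request:" by a JSON object that holds its "name" and its "arguments", one argument or row to a line. jog_arm: Moves the arm, as the interface text tells. Scaled input: -1 to 1 covers 300 mm each way for a shift and pi/4 rad each way for a turn. Its arguments: {"type":"object","properties":{"deltas":{"type":"array","items":{"type":"object","properties":{"fingers":{"type":"number"},"delta_pos":{"type":"array","items":{"type":"number"}},"yaw":{"type":"number"}}}}},"required":["deltas"]}

```bash
mkdir -p pics
cat > h.py <<'E'
import numpy as np, cv2
from workcell import bot
def cam(n):
    c=bot.camera(n); c['K']=np.array([[c['fx'],0,c['cx']],[0,c['fy'],c['cy']],[0,0,1.]])
    c['D']=np.array(c['distortion'],float); c['R']=cv2.Rodrigues(np.array(c['rvec'],float))[0]; c['t']=np.array(c['tvec'],float).ravel(); return c
def save(c,f): cv2.imwrite('pics/'+f,c['image'][:,:,::-1])
def ray(c,uv):
    p=cv2.undistortPoints(np.array(uv,float).reshape(-1,1,2),c['K'],c['D']).reshape(-1,2)
    d=np.c_[p,np.ones(len(p))]@c['R']; return -c['R'].T@c['t'],d
def onplane(c,uv,z):
    o,d=ray(c,uv); return o+d*((z-o[2])/d[:,2])[:,None]
def cloud(c):
    h,w=c['range_z'].shape; v,u=np.mgrid[:h,:w]
    p=cv2.undistortPoints(np.stack([u,v],-1).reshape(-1,1,2).astype(float),c['K'],c['D']).reshape(-1,2)
    z=c['range_z'].reshape(-1,1); P=(np.c_[p,np.ones(len(p))]*z-c['t'])@c['R']
    P[z[:,0]==0]=np.nan; return P.reshape(h,w,3)
E
python3 - <<'E'
from h import *
for n in('top','side'):
    c=cam(n); save(c,n+'0.png'); print(n,-c['R'].T@c['t'],c['R'][2])
o=bot.get_obs(); print(o)
E
```

```text
top [ 0.38984719 -0.33504218  0.88163029] [ 0.09045008  0.00337642 -0.99589527]
side [ 0.85175568 -0.4801837   0.80361513] [-0.42172218  0.1669969  -0.89121403]
{'clock': 0.1, 'joint_pos': array([ 1.32795357e+00,  2.41354188e-01,  3.84612928e-03,  1.33519363e+00,
       -1.13136280e-05,  1.57078842e+00]), 'joint_vel': array([ 0.00115262,  0.00043681,  0.00265243, -0.00057414,  0.00140938,
       -0.00076268]), 'tau': array([-6.33322361e-05, -3.73139012e+01,  2.53010201e+01,  1.08654253e-02,
       -6.54166206e-05,  2.79491353e-06]), 'eef_pos': array([0.12009784, 0.48477545, 0.23048882]), 'tool_rot': array([ 1.21119259e-01,  9.92637506e-01, -9.46349641e-04, -1.09780152e-04]), 'ft_force': array([-0.70273722, -0.66235435,  0.5452637 ]), 'ft_torque': array([-0.03327201, -0.01947763,  0.04345018]), 'grasp_force': 0.0, 'grip_width': 0.08552148599532125}
```

View pics/top0.png

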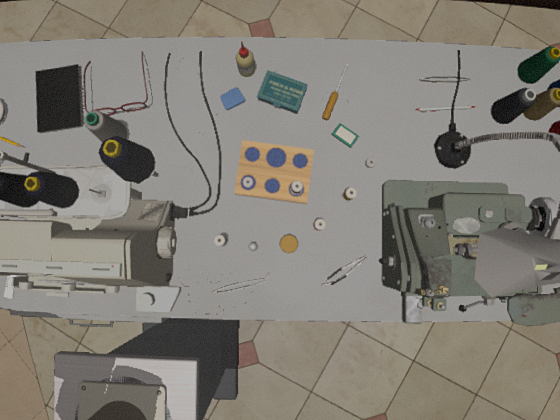

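View pics/side0.png

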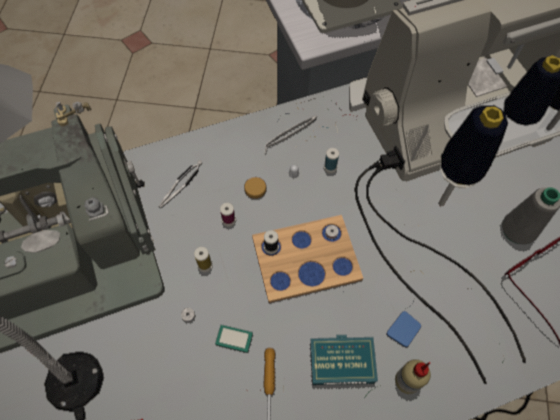

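The top view shows blue at (221,240), the thimble at (253,246), wax at (289,243), magenta at (320,224) and yellow at (350,193). Black stands front right at (296,187) and the red bobbin front left at (248,183). There is a sewing machine on each side, so I'll measure the objects and the obstacle heights.

```bash
cat > m.py <<'E'
from h import *
def measure(ct,cs):
    out={}
    for c,n in((ct,'top'),(cs,'side')):
        P=cloud(c); hsv=cv2.cvtColor(c['image'],cv2.COLOR_RGB2HSV)
        R=(P[...,0]>.22)&(P[...,0]<.6)&(P[...,1]<-.12)&(P[...,1]>-.6)
        m=(R&(P[...,2]>.009)&(P[...,2]<.08)).astype(np.uint8)
        k,l,st,ce=cv2.connectedComponentsWithStats(m)
        for i in range(1,k):
            if st[i,4]<12: continue
            q=P[l==i]; zt=np.percentile(q[:,2],90); s=(l==i)&(P[...,2]>zt-.005)
            vv,uu=np.nonzero(s)
            print(n,ce[i].round(0),st[i,4],'ztop %.4f'%zt,'topc',np.median(P[s],0).round(4),'ray',onplane(c,[uu.mean(),vv.mean()],zt)[0].round(4),np.median(c['image'][l==i],0))
        b=cv2.inRange(hsv,(105,110,50),(125,255,255)); 
        b=b*((P[...,0]>.3)&(P[...,0]<.56)&(P[...,1]<-.2)&(P[...,1]>-.45)&(P[...,2]<.02))
        k,l,st,ce=cv2.connectedComponentsWithStats(b)
        for i in range(1,k):
            if st[i,4]>25: print(n,'well',ce[i].round(1),st[i],onplane(c,ce[i],.008)[0].round(4))
        w=cv2.inRange(hsv,(8,70,120),(25,200,255))*(R&(P[...,2]>.006)&(P[...,2]<.02))
        w=cv2.morphologyEx(w,cv2.MORPH_CLOSE,np.ones((25,25)))
        cs_=max(cv2.findContours(w,0,1)[0],key=cv2.contourArea)
        X=onplane(c,cs_.reshape(-1,2),.012)[:,:2]; r=cv2.minAreaRect(X.astype(np.float32)*1000); print(n,'board',r)
if __name__=='__main__':
    ct,cs=cam('top'),cam('side'); measure(ct,cs)
    P=np.r_[cloud(ct).reshape(-1,3),cloud(cs).reshape(-1,3)]; P=P[np.isfinite(P[:,0])]
    print('heights cm: rows x -0.2..0.8, cols y .6..-.8')
    ys=np.arange(.6,-.85,-.1)
    for x in np.arange(-.2,.8,.1): print('%.1f'%x,[int(100*max(P[(abs(P[:,0]-x)<.05)&(abs(P[:,1]-y)<.05),2],default=-1)) for y in ys])
E
python3 m.py
python3 - <<'E'
from h import *
a=cv2.imread('pics/top0.png')[130:270,190:390]; cv2.imwrite('pics/c0.png',cv2.resize(a,None,fx=4,fy=4,interpolation=cv2.INTER_CUBIC))
E
```

```text
top [274. 176.] 2992 ztop 0.0151 topc [ 0.5456 -0.3231  0.0128] ray [ 0.5446 -0.3192  0.0151] [179. 145. 107.]
top [371. 162.] 61 ztop 0.0136 topc [ 0.581  -0.5268  0.0114] ray [ 0.5802 -0.5264  0.0136] [156. 149. 143.]
top [208. 194.] 381 ztop 0.0557 topc [ 0.4633 -0.1581  0.0552] ray [ 0.464  -0.1594  0.0557] [66. 63. 59.]
top [392. 204.] 921 ztop 0.0665 topc [ 0.4296 -0.5422  0.0703] ray [ 0.4294 -0.5437  0.0665] [108. 112. 102.]
top [349. 194.] 140 ztop 0.0522 topc [ 0.5068 -0.4765  0.0508] ray [ 0.507  -0.4761  0.0522] [165. 159. 150.]
top [180. 212.] 148 ztop 0.0701 topc [ 0.4602 -0.1298  0.0675] ray [ 0.4606 -0.1308  0.0701] [60. 58. 56.]
top [319. 224.] 108 ztop 0.0443 topc [ 0.4447 -0.4127  0.0428] ray [ 0.444  -0.4134  0.0443] [171.  165.  154.5]
top [220. 240.] 127 ztop 0.0484 topc [ 0.4082 -0.2096  0.0467] ray [ 0.4074 -0.2101  0.0484] [166. 161. 151.]
top [288. 243.] 269 ztop 0.0159 topc [ 0.4034 -0.3504  0.0136] ray [ 0.4034 -0.3506  0.0159] [158. 127.  72.]
top [252. 246.] 54 ztop 0.0233 topc [ 0.3958 -0.2752  0.0216] ray [ 0.3963 -0.2751  0.0233] [142.  139.5 136. ]
t
[... 2102 characters left out ...]
-0.2 [-74, -100, -100, -100, -100, -100, -100, -64, -63, -73, -73, -73, -73, -73, -73]
-0.1 [-73, -100, -100, -100, -100, -100, -100, -12, -1, -73, -73, -73, -73, -73, -73]
0.0 [-73, -73, -73, -74, 0, 1, 7, 4, 0, -73, -73, -73, -73, -73, -73]
0.1 [-73, -74, -74, -73, 0, 1, 11, 1, 0, -74, -73, -73, -73, -73, -73]
0.2 [-100, -100, -100, 0, 0, 0, 0, 0, 0, 0, 0, 0, 0, 0, 0]
0.3 [-100, -100, -100, 0, 18, 28, 28, 28, 1, 1, 1, 18, 37, 38, 21]
0.4 [-100, -100, -100, 0, 21, 28, 28, 28, 5, 2, 4, 18, 40, 42, 15]
0.5 [-100, -100, -100, -100, 21, 28, 25, 25, 6, 2, 5, 11, 17, 39, 13]
0.6 [-100, -100, -100, 1, 1, 12, 25, 25, 1, 1, 1, 1, 0, 34, 1]
0.7 [-100, -100, -100, 1, 1, 4, 11, 2, 1, 3, 3, 1, 1, 2, 12]
```

View pics/c0.png

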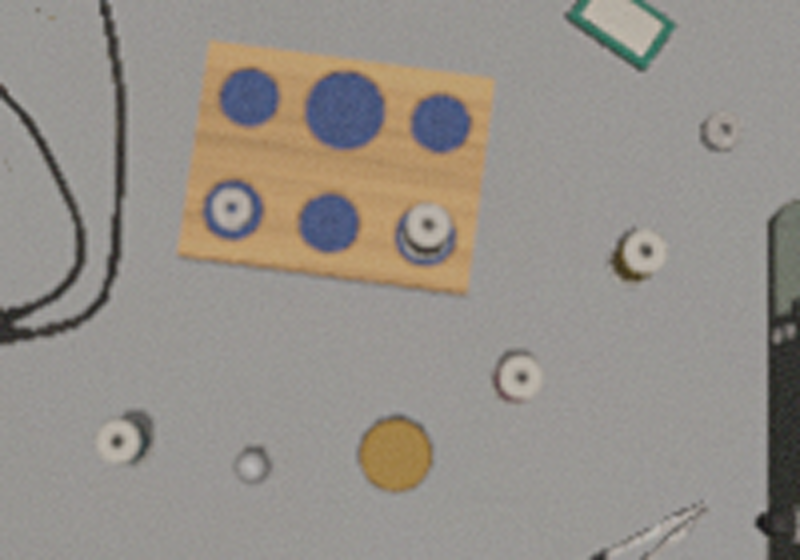

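```bash
cat > w.py <<'E'
from h import *
ang=None
L=np.array([[31,52],[31,0],[31,-52],[-31,0],[-31,52]])/1e3
for n in('top','side'):
    c=cam(n); hsv=cv2.cvtColor(c['image'],cv2.COLOR_RGB2HSV); g=onplane
    h,w=hsv.shape[:2]; v,u=np.mgrid[:h,:w]; G=onplane(c,np.stack([u,v],-1).reshape(-1,2),.01).reshape(h,w,3)
    R=(G[...,0]>.45)&(G[...,0]<.65)&(G[...,1]>-.43)&(G[...,1]<-.21)
    b=(cv2.inRange(hsv,(104,90,30),(130,255,255))*R).astype(np.uint8)
    k,l,st,ce=cv2.connectedComponentsWithStats(b); A=[]
    for cc in cv2.findContours(b,0,1)[0]:
        if cv2.contourArea(cc)<60: continue
        X=onplane(c,cc.reshape(-1,2),.012)[:,:2]*1000; (x,y),r=cv2.minEnclosingCircle(X.astype(np.float32)); m=cv2.fitEllipse(X.astype(np.float32))
        A.append(m[0]); print(n,'well',np.round(m[0],1),np.round(m[1],1))
    # rear-left/mid/right & front-mid nominal assignment
    A=np.array(A)/1e3; C=np.array([.55,-.317]); t=-np.radians(6.6)
    for it in range(5):
        Rm=np.array([[np.cos(t),-np.sin(t)],[np.sin(t),np.cos(t)]])
        W=C+L@Rm.T; d=np.linalg.norm(A[:,None]-W[None],axis=2); j=d.argmin(1); ok=d.min(1)<.012
        a=A[ok]; q=L[j[ok]]; am,qm=a.mean(0),q.mean(0); H=(q-qm).T@(a-am); t=np.arctan2(H[0,1]-H[1,0],H[0,0]+H[1,1])
        Rm=np.array([[np.cos(t),-np.sin(t)],[np.sin(t),np.cos(t)]]); C=am-Rm@qm
    print(n,'board',C.round(4),np.degrees(t).round(2),'res mm',((a-C-q@Rm.T)*1000).round(1).tolist())
    # edges
    w=(cv2.inRange(hsv,(8,60,90),(25,255,255))>0)|(b>0); w=(w&R).astype(np.uint8)
    cc=max(cv2.findContours(cv2.morphologyEx(w,cv2.MORPH_CLOSE,np.ones((9,9))),0,1)[0],key=cv2.contourArea)
    print(n,'rect',cv2.minAreaRect((onplane(c,cc.reshape(-1,2),.012)[:,:2]*1000).astype(np.float32)))
    print('wells',(C+np.array([[31,52],[31,0],[31,-52],[-31,0],[-31,52],[-31,-52]])/1e3@Rm.T).round(4).tolist())
E
python3 w.py
```

```text
top well [ 525.6 -314. ] [25.9 26.2]
top well [ 580.7 -373. ] [25.1 26.6]
top well [ 586.9 -321.2] [36.4 37.3]
top well [ 593.3 -269.7] [25.7 26.3]
top board [ 0.5562 -0.3176] -6.87 res mm [[0.1, -0.1], [-0.1, -0.1], [-0.1, 0.1], [0.1, 0.0]]
top rect ((556.4111938476562, -317.36834716796875), (156.13075256347656, 119.16767120361328), 83.22999572753906)
wells [[0.5932, -0.2697], [0.587, -0.3213], [0.5808, -0.373], [0.5255, -0.3139], [0.5317, -0.2623], [0.5192, -0.3655]]
side well [ 580.4 -372.6] [26.7 27.4]
side well [ 586.8 -321. ] [36.9 39. ]
side well [ 593.2 -269.4] [26.  27.5]
side well [ 525.4 -313.8] [25.6 27.4]
side board [ 0.5561 -0.3173] -6.93 res mm [[-0.1, 0.1], [-0.1, 0.1], [0.0, 0.0], [0.1, -0.2]]
side rect ((556.531005859375, -317.24993896484375), (157.05477905273438, 121.77447509765625), 83.13694763183594)
wells [[0.5931, -0.2694], [0.5868, -0.3211], [0.5806, -0.3727], [0.5253, -0.3136], [0.5316, -0.262], [0.519, -0.3652]]
```

Run:
```python
from h import *
P=np.r_[cloud(cam('top')).reshape(-1,3),cloud(cam('side')).reshape(-1,3)]; P=P[np.isfinite(P[:,0])]
for lo,hi in((.04,.1),(.1,.2),(.2,.3)):
    for x in np.arange(.2,.65,.05):
        q=P[(abs(P[:,0]-x)<.025)&(P[:,2]>lo)&(P[:,2]<hi)]
        l=q[(q[:,1]>-.19)&(q[:,1]<.1),1]; r=q[(q[:,1]<-.5),1]
        print('%.2f %.2f L %.3f R %.3f'%(lo,x,min(l,default=9),max(r,default=9)))
```

```text
0.04 0.20 L 9.000 R 9.000
0.04 0.25 L -0.072 R -0.578
0.04 0.30 L -0.115 R -0.540
0.04 0.35 L -0.118 R -0.524
0.04 0.40 L -0.135 R -0.527
0.04 0.45 L -0.190 R -0.538
0.04 0.50 L -0.186 R -0.547
0.04 0.55 L -0.066 R 9.000
0.04 0.60 L 0.013 R -0.700
0.10 0.20 L 9.000 R 9.000
0.10 0.25 L 9.000 R 9.000
0.10 0.30 L -0.111 R -0.540
0.10 0.35 L -0.134 R -0.530
0.10 0.40 L -0.136 R -0.530
0.10 0.45 L -0.129 R -0.540
0.10 0.50 L -0.090 R -0.549
0.10 0.55 L -0.096 R 9.000
0.10 0.60 L -0.077 R -0.700
0.20 0.20 L 9.000 R 9.000
0.20 0.25 L 9.000 R -0.726
0.20 0.30 L -0.080 R -0.556
0.20 0.35 L -0.112 R -0.555
0.20 0.40 L -0.112 R -0.571
0.20 0.45 L 0.017 R 9.000
0.20 0.50 L -0.081 R 9.000
0.20 0.55 L -0.090 R -0.716
0.20 0.60 L 9.000 R -0.705
```

Request:
{"name": "jog_arm", "arguments": {
  "deltas": [
    {"delta_pos": [0, 0, -0.17], "yaw": 0.19, "fingers": 1},
    {"delta_pos": [0, 0, -0.33], "yaw": 0.38, "fingers": 1},
    {"delta_pos": [0, 0, -0.5], "yaw": 0.57, "fingers": 1},
    {"delta_pos": [0, 0, -0.57], "yaw": 0.76, "fingers": 1},
    {"delta_pos": [0, 0, -0.57], "yaw": 0.95, "fingers": 1},
    {"delta_pos": [0, 0, -0.57], "yaw": 0.95, "fingers": 1}
  ]
}}

```text
clock: 1.0
eef_pos: [0.1203, 0.4858, 0.4033]
tool_rot: [0.474, 0.88, 0.001, -0.0]
ft_force: [0.2, 0.6, -1.4]
grip_width: 0.0851
grasp_force: 0.0
```

Request:
{"name": "jog_arm", "arguments": {
  "deltas": [
    {"delta_pos": [-0.16, 0, 0], "yaw": 0.19, "fingers": 1},
    {"delta_pos": [-0.32, 0.01, 0], "yaw": 0.38, "fingers": 1},
    {"delta_pos": [-0.48, 0.01, 0], "yaw": 0.57, "fingers": 0.6},
    {"delta_pos": [-0.64, 0.01, 0], "yaw": 0.742, "fingers": 0.6},
    {"delta_pos": [-0.8, 0.01, 0], "yaw": 0.742, "fingers": 0.6},
    {"delta_pos": [-0.95, 0.013, 0], "yaw": 0.742, "fingers": 0.6},
    {"delta_pos": [-0.95, 0.013, 0], "yaw": 0.742, "fingers": 0.6}
  ]
}}

```text
clock: 1.7
eef_pos: [0.282, 0.2452, 0.4019]
tool_rot: [0.709, 0.705, -0.001, 0.001]
ft_force: [-0.5, 0.0, -0.9]
grip_width: 0.0514
grasp_force: 0.0
```

Request:
{"name": "jog_arm", "arguments": {
  "deltas": [
    {"delta_pos": [-0.15, 0.04, 0], "yaw": 0, "fingers": 0.6},
    {"delta_pos": [-0.3, 0.08, 0], "yaw": 0, "fingers": 0.6},
    {"delta_pos": [-0.45, 0.12, 0], "yaw": 0, "fingers": 0.6},
    {"delta_pos": [-0.6, 0.16, 0], "yaw": 0, "fingers": 0.6},
    {"delta_pos": [-0.75, 0.21, 0], "yaw": 0, "fingers": 0.6},
    {"delta_pos": [-0.9, 0.25, 0], "yaw": 0, "fingers": 0.6},
    {"delta_pos": [-0.9, 0.25, 0], "yaw": 0, "fingers": 0.6}
  ]
}}

```text
clock: 2.4
eef_pos: [0.3554, -0.0249, 0.4011]
tool_rot: [0.71, 0.704, -0.001, -0.0]
ft_force: [-0.2, 0.2, -0.4]
grip_width: 0.0514
grasp_force: 0.0
```

Request:
{"name": "jog_arm", "arguments": {
  "deltas": [
    {"delta_pos": [-0.15, 0.04, 0], "yaw": 0, "fingers": 0.6},
    {"delta_pos": [-0.3, 0.08, 0], "yaw": 0, "fingers": 0.6},
    {"delta_pos": [-0.45, 0.12, 0], "yaw": 0, "fingers": 0.6},
    {"delta_pos": [-0.61, 0.17, 0], "yaw": 0, "fingers": 0.6},
    {"delta_pos": [-0.61, 0.17, 0], "yaw": 0, "fingers": 0.6},
    {"delta_pos": [-0.61, 0.17, 0.3], "yaw": 0, "fingers": 0.6},
    {"delta_pos": [-0.61, 0.17, 0.6], "yaw": 0, "fingers": 0.6},
    {"delta_pos": [-0.61, 0.17, 0.6], "yaw": 0, "fingers": 0.6},
    {"delta_pos": [-0.61, 0.17, 0.6], "yaw": 0, "fingers": 0.6}
  ]
}}

```text
clock: 3.3
eef_pos: [0.4037, -0.2006, 0.218]
tool_rot: [0.706, 0.708, -0.001, -0.003]
ft_force: [0.2, -0.2, 0.7]
grip_width: 0.0515
grasp_force: 0.0
```

Run:
```python
from h import *
c=cam('side'); d=cam('top'); cv2.imwrite('pics/s1.png',np.hstack([c['image'][:360,200:],d['image'][60:,:420]])[:,:,::-1]); o=bot.get_obs(); print(o['eef_pos'],o['tool_rot'],o['joint_pos'].round(3),o['grip_width'])
P=cloud(c); P=P[(P[...,0]>.0)&(P[...,0]<.45)&(P[...,2]>.2)]
```

```text
[ 0.40248295 -0.20015238  0.21744386] [ 0.70606176  0.70812653 -0.00157811 -0.00557854] [-4.620e-01  1.570e-01 -1.360e-01  1.289e+00  1.000e-03  1.106e+00] 0.05125936096285632
```

View pics/s1.png

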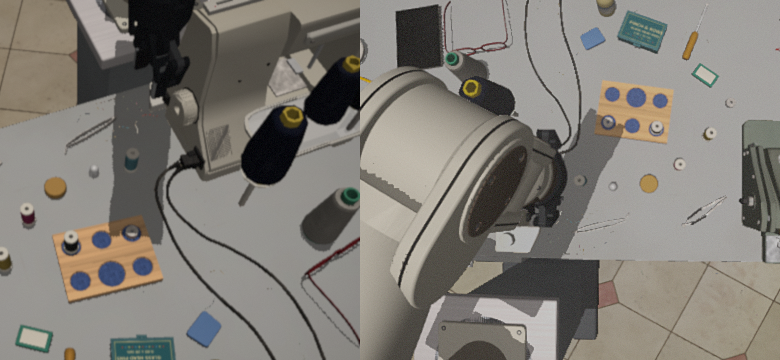

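Request:
{"name": "jog_arm", "arguments": {
  "deltas": [
    {"delta_pos": [-0.02, 0, -0.15], "yaw": 0, "fingers": 0.6},
    {"delta_pos": [-0.1, 0, -0.3], "yaw": 0, "fingers": 0.6},
    {"delta_pos": [-0.2, 0, -0.3], "yaw": 0, "fingers": 0.6},
    {"delta_pos": [-0.2, 0, -0.3], "yaw": 0, "fingers": 0.6},
    {"delta_pos": [-0.2, 0, -0.3], "yaw": 0, "fingers": 0.6}
  ]
}}

```text
clock: 3.9
eef_pos: [0.4062, -0.2632, 0.3136]
tool_rot: [0.707, 0.707, 0.0, 0.001]
ft_force: [0.6, -0.1, 0.3]
grip_width: 0.0513
grasp_force: 0.0
```

Run:
```python
from h import *
o=bot.get_obs(); print(o['eef_pos'],o['tool_rot'],o['joint_pos'].round(3),o['tau'].round(1))
c=cam('side');o=bot.get_obs(); print(o['eef_pos'])
P=cloud(c); Q=cloud(cam('top'))
hsvm=lambda:0
for nm,P in(('s',P),('t',Q)):
  for x in np.arange(.1,.45,.05):
    print(nm,'%.2f'%x,[(round(float(y),2),int(100*np.nanmax(np.r_[-9,P[(abs(P[...,0]-x)<.025)&(abs(P[...,1]-y)<.02)][:,2]])),int(100*np.nanmin(np.r_[9,P[(abs(P[...,0]-x)<.025)&(abs(P[...,1]-y)<.02)&(P[...,2]>.1)][:,2]]))) for y in np.arange(-.28,-.03,.04)])
```

```text
[ 0.40624965 -0.26322377  0.31363481] [7.07136429e-01 7.07076644e-01 4.76793017e-04 6.80365202e-04] [-5.750e-01  1.880e-01  1.500e-01  1.531e+00  1.000e-03  9.960e-01] [ -0.5 -35.4  26.6  -0.1  -0.   -0. ]
[ 0.40589084 -0.26271482  0.31298989]
s 0.10 [(-0.28, -900, 900), (-0.24, -900, 900), (-0.2, -900, 900), (-0.16, 0, 900), (-0.12, 0, 900), (-0.08, 1, 900), (-0.04, 1, 900)]
s 0.15 [(-0.28, -900, 900), (-0.24, -900, 900), (-0.2, -900, 900), (-0.16, 0, 900), (-0.12, 0, 900), (-0.08, 0, 900), (-0.04, 0, 900)]
s 0.20 [(-0.28, -900, 900), (-0.24, -900, 900), (-0.2, -900, 900), (-0.16, -900, 900), (-0.12, -900, 900), (-0.08, -900, 900), (-0.04, -900, 900)]
s 0.25 [(-0.28, 0, 900), (-0.24, 0, 900), (-0.2, 0, 900), (-0.16, 0, 900), (-0.12, 2, 900), (-0.08, 2, 900), (-0.04, -900, 900)]
s 0.30 [(-0.28, 1, 900), (-0.24, 1, 900), (-0.2, 1, 900), (-0.16, 0, 900), (-0.12, 17, 10), (-0.08, 24, 24), (-0.04, -900, 900)]
s 0.35 [(-0.28, 36, 32), (-0.24, 0, 900), (-0.2, 0, 900), (-0.16, 0, 900), (-0.12, 27, 10), (-0.08, 28, 26), (-0.04, 28, 26)]
s 0.40 [(-0.28, 40, 31), (-0.24, 33, 31), (-0.2, 4, 900
[... 332 characters left out ...]
00)]
t 0.20 [(-0.28, -900, 900), (-0.24, -900, 900), (-0.2, -900, 900), (-0.16, -900, 900), (-0.12, -900, 900), (-0.08, -900, 900), (-0.04, -900, 900)]
t 0.25 [(-0.28, 0, 900), (-0.24, 0, 900), (-0.2, 0, 900), (-0.16, 0, 900), (-0.12, 0, 900), (-0.08, -900, 900), (-0.04, -900, 900)]
t 0.30 [(-0.28, 72, 69), (-0.24, 71, 69), (-0.2, 0, 900), (-0.16, 0, 900), (-0.12, -900, 900), (-0.08, -900, 900), (-0.04, -900, 900)]
t 0.35 [(-0.28, 76, 35), (-0.24, 76, 41), (-0.2, -900, 900), (-0.16, -900, 900), (-0.12, -900, 900), (-0.08, -900, 900), (-0.04, -900, 900)]
t 0.40 [(-0.28, 76, 44), (-0.24, 76, 74), (-0.2, -900, 900), (-0.16, -900, 900), (-0.12, -900, 900), (-0.08, -900, 900), (-0.04, -900, 900)]
```

Request:
{"name": "jog_arm", "arguments": {
  "deltas": [
    {"delta_pos": [0, 0, 0], "yaw": 0, "fingers": 0.6},
    {"delta_pos": [0, 0, 0], "yaw": 0, "fingers": 0.6},
    {"delta_pos": [0, 0, 0], "yaw": 0, "fingers": 0.6},
    {"delta_pos": [0, 0, 0], "yaw": 0, "fingers": 0.6}
  ]
}}

```text
clock: 4.4
eef_pos: [0.4056, -0.2634, 0.3122]
tool_rot: [0.707, 0.707, -0.0, -0.0]
ft_force: [-0.2, 0.3, -0.2]
grip_width: 0.0515
grasp_force: 0.0
```

Run:
```python
from h import *
o=bot.get_obs(); print(o['eef_pos'],o['tool_rot'],o['joint_pos'].round(3),o['joint_vel'].round(3))
```

```text
[ 0.40561117 -0.2634315   0.31221653] [ 7.07278741e-01  7.06934761e-01 -1.94043743e-05 -1.58504983e-04] [-0.576  0.188  0.147  1.53   0.     0.995] [-0.004  0.002  0.003  0.002  0.001 -0.001]
```

Run:
```python
from h import *
A=[cloud(cam(n)).reshape(-1,3) for n in('side','top')]; e=bot.get_obs()['eef_pos']
for P in A:
  P=P[(abs(P[:,0]-e[0])<.15)&(abs(P[:,1]-e[1])<.12)&(P[:,2]>.29)]-e
  for z in np.arange(0,.5,.03):
    q=P[(P[:,2]>=z)&(P[:,2]<z+.03)]
    if len(q): print('%.2f'%z,len(q),np.percentile(q[:,:2],2,axis=0).round(3),np.percentile(q[:,:2],98,axis=0).round(3))
```

```text
0.00 469 [-0.03  -0.011] [0.04  0.009]
0.03 494 [-0.031 -0.013] [0.058 0.009]
0.06 763 [ 0.018 -0.017] [0.065 0.011]
0.09 647 [ 0.023 -0.014] [0.068 0.011]
0.03 73 [-0.054 -0.014] [-0.033 -0.002]
0.06 68 [-0.062 -0.013] [-0.045 -0.002]
0.09 388 [-0.066 -0.013] [-0.037  0.01 ]
0.12 55 [-0.032 -0.038] [ 0.008 -0.018]
0.15 232 [-0.032 -0.038] [ 0.007 -0.017]
0.18 37 [-0.024 -0.036] [ 0.007 -0.026]
0.21 195 [-0.033 -0.037] [ 0.005 -0.021]
0.24 248 [-0.045 -0.037] [-0.008 -0.015]
0.27 16 [-0.044 -0.022] [-0.041 -0.019]
0.30 542 [-0.054 -0.057] [ 0.011 -0.014]
0.33 92 [-0.053 -0.055] [ 0.013 -0.014]
0.36 835 [-0.085 -0.055] [0.001 0.003]
0.39 3735 [-0.084 -0.06 ] [0.054 0.004]
0.42 53924 [-0.068 -0.052] [0.047 0.019]
0.45 7423 [-0.049 -0.041] [-0.005 -0.005]
```

Request:
{"name": "jog_arm", "arguments": {
  "deltas": [
    {"delta_pos": [0.09, 0.006, 0], "yaw": 0, "fingers": 0.6},
    {"delta_pos": [0.179, 0.006, 0], "yaw": 0, "fingers": 0.6},
    {"delta_pos": [0.179, 0.006, 0.14], "yaw": 0, "fingers": 0.6},
    {"delta_pos": [0.179, 0.006, 0.28], "yaw": 0, "fingers": 0.6},
    {"delta_pos": [0.179, 0.006, 0.42], "yaw": 0, "fingers": 0.6},
    {"delta_pos": [0.179, 0.006, 0.56], "yaw": 0, "fingers": 0.6},
    {"delta_pos": [0.179, 0.006, 0.7], "yaw": 0, "fingers": 0.6},
    {"delta_pos": [0.179, 0.006, 0.78], "yaw": 0, "fingers": 0.6},
    {"delta_pos": [0.179, 0.006, 0.8], "yaw": 0, "fingers": 0.6},
    {"delta_pos": [0.179, 0.006, 0.8], "yaw": 0, "fingers": 0.6},
    {"delta_pos": [0.179, 0.006, 0.8], "yaw": 0, "fingers": 0.6}
  ]
}}

```text
clock: 5.6
eef_pos: [0.4087, -0.2107, 0.0737]
tool_rot: [0.707, 0.707, 0.0, 0.001]
ft_force: [0.4, -0.5, -0.1]
grip_width: 0.051
grasp_force: 0.0
```

Request:
{"name": "jog_arm", "arguments": {
  "deltas": [
    {"delta_pos": [0, 0, 0.1], "yaw": 0, "fingers": 0.6},
    {"delta_pos": [0, 0, 0.19], "yaw": 0, "fingers": 0.6},
    {"delta_pos": [0, 0, 0.215], "yaw": 0, "fingers": 0.6},
    {"delta_pos": [0, 0, 0.215], "yaw": 0, "fingers": 0.6},
    {"delta_pos": [0, 0, 0.215], "yaw": 0, "fingers": 0},
    {"delta_pos": [0, 0, 0.215], "yaw": 0, "fingers": 0},
    {"delta_pos": [0, 0, 0.215], "yaw": 0, "fingers": 0},
    {"delta_pos": [0, 0, 0.215], "yaw": 0, "fingers": 0},
    {"delta_pos": [0, 0, 0.215], "yaw": 0, "fingers": 0},
    {"delta_pos": [0, 0, 0.215], "yaw": 0, "fingers": 0}
  ]
}}

```text
clock: 6.6
eef_pos: [0.4082, -0.2108, 0.0093]
tool_rot: [0.708, 0.707, 0.0, 0.001]
ft_force: [-2.6, -0.5, 6.3]
grip_width: 0.0181
grasp_force: 53.9
```

Request:
{"name": "jog_arm", "arguments": {
  "deltas": [
    {"delta_pos": [0, 0, -0.1], "yaw": 0, "fingers": 0},
    {"delta_pos": [0, 0, -0.22], "yaw": 0, "fingers": 0},
    {"delta_pos": [0, 0, -0.34], "yaw": 0, "fingers": 0},
    {"delta_pos": [-0.09, 0.09, -0.34], "yaw": 0, "fingers": 0},
    {"delta_pos": [-0.18, 0.18, -0.34], "yaw": 0, "fingers": 0},
    {"delta_pos": [-0.27, 0.28, -0.34], "yaw": 0, "fingers": 0},
    {"delta_pos": [-0.36, 0.38, -0.34], "yaw": 0, "fingers": 0},
    {"delta_pos": [-0.45, 0.48, -0.34], "yaw": 0, "fingers": 0},
    {"delta_pos": [-0.544, 0.578, -0.34], "yaw": 0, "fingers": 0},
    {"delta_pos": [-0.544, 0.578, -0.34], "yaw": 0, "fingers": 0},
    {"delta_pos": [-0.544, 0.578, -0.34], "yaw": 0, "fingers": 0}
  ]
}}

```text
clock: 7.7
eef_pos: [0.5806, -0.3735, 0.1086]
tool_rot: [0.708, 0.707, -0.0, -0.001]
ft_force: [-0.7, 0.7, -0.9]
grip_width: 0.0177
grasp_force: 55.1
```

Run:
```python
from h import *
o=bot.get_obs(); print(o['eef_pos'],o['tool_rot'].round(4),o['grip_width'])
for n in('side','top'):
    c=cam(n); P=cloud(c)
    if n=='side': a=c['image'][120:330,150:400]; cv2.imwrite('pics/s2.png',cv2.resize(a,None,fx=3,fy=2.8)[:,:,::-1])
    m=(abs(P[...,0]-.5807)<.03)&(abs(P[...,1]+.3729)<.03)&(P[...,2]>.08)&(P[...,2]<.16)
    hsv=cv2.cvtColor(c['image'],cv2.COLOR_RGB2HSV)
    col=m&(hsv[...,1]>60)&(hsv[...,0]>80)&(hsv[...,0]<110)
    q=P[col]; print(n,len(q), q.min(0) if len(q) else 0, q.max(0) if len(q) else 0)
```

```text
[ 0.58061983 -0.37351089  0.10856618] [ 7.076e-01  7.067e-01 -1.000e-04 -9.000e-04] 0.017677419393364462
side 2 [ 0.60102842 -0.38265003  0.14150038] [ 0.60198715 -0.3807856   0.15586994]
top 0 0 0
```

View pics/s2.png

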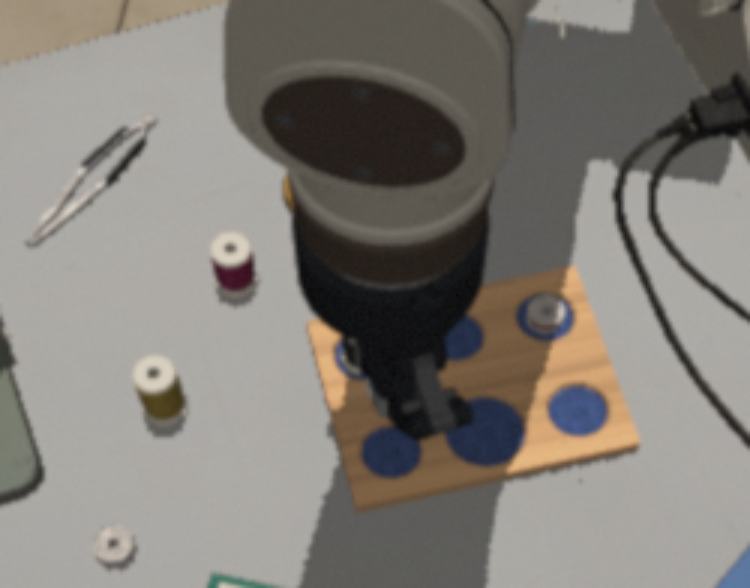

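Request:
{"name": "jog_arm", "arguments": {
  "deltas": [
    {"delta_pos": [0, 0, 0.1], "yaw": 0, "fingers": 0},
    {"delta_pos": [0, 0, 0.2], "yaw": 0, "fingers": 0},
    {"delta_pos": [0, 0, 0.26], "yaw": 0, "fingers": 0},
    {"delta_pos": [0, 0, 0.29], "yaw": 0, "fingers": 0},
    {"delta_pos": [0, 0, 0.305], "yaw": 0, "fingers": 0},
    {"delta_pos": [0, 0, 0.312], "yaw": 0, "fingers": 0},
    {"delta_pos": [0, 0, 0.312], "yaw": 0, "fingers": 0},
    {"delta_pos": [0, 0, 0.312], "yaw": 0, "fingers": 0}
  ]
}}

```text
clock: 8.6
eef_pos: [0.5816, -0.3739, 0.0177]
tool_rot: [0.707, 0.707, 0.0, 0.001]
ft_force: [-0.3, -0.5, -0.1]
grip_width: 0.0178
grasp_force: 55.2
```

Request:
{"name": "jog_arm", "arguments": {
  "deltas": [
    {"delta_pos": [0, 0, 0], "yaw": 0, "fingers": 0.25},
    {"delta_pos": [0, 0, 0], "yaw": 0, "fingers": 0.45},
    {"delta_pos": [0, 0, 0], "yaw": 0, "fingers": 0.45},
    {"delta_pos": [0, 0, 0], "yaw": 0, "fingers": 0.45},
    {"delta_pos": [0, 0, -0.1], "yaw": 0, "fingers": 0.45},
    {"delta_pos": [0, 0, -0.22], "yaw": 0, "fingers": 0.45},
    {"delta_pos": [0, 0, -0.32], "yaw": 0, "fingers": 0.45},
    {"delta_pos": [-0.05, -0.14, -0.32], "yaw": 0, "fingers": 0.6},
    {"delta_pos": [-0.09, -0.3, -0.32], "yaw": 0, "fingers": 0.6},
    {"delta_pos": [-0.135, -0.458, -0.32], "yaw": 0, "fingers": 0.6},
    {"delta_pos": [-0.135, -0.458, -0.32], "yaw": 0, "fingers": 0.6},
    {"delta_pos": [-0.135, -0.458, -0.32], "yaw": 0, "fingers": 0.6}
  ]
}}

```text
clock: 9.8
eef_pos: [0.4423, -0.4144, 0.1126]
tool_rot: [0.708, 0.706, 0.0, 0.0]
ft_force: [0.1, -0.1, 0.4]
grip_width: 0.0508
grasp_force: 0.0
```

```bash
cat > chk.py <<'E'
from h import *
import sys
x,y=map(float,sys.argv[1:3])
for n in('side','top'):
    P=cloud(cam(n)); q=P[(abs(P[...,0]-x)<.022)&(abs(P[...,1]-y)<.022)&(P[...,2]<.075)]
    if len(q)<5: print(n,'hidden'); continue
    zt=np.percentile(q[:,2],97); s=q[q[:,2]>zt-.006]; print(n,'ztop %.4f'%zt,s.mean(0).round(4),len(s))
E
python3 chk.py .5807 -.3729; python3 chk.py .4438 -.4136; python3 -c "
from workcell import bot;print(bot.get_obs()['eef_pos'])"
```

```text
side ztop 0.0563 [ 0.5793 -0.372   0.0548] 159
top ztop 0.0558 [ 0.579  -0.3717  0.0546] 86
side ztop 0.0442 [ 0.444  -0.414   0.0427] 107
top hidden
[ 0.44485097 -0.41361936  0.1122819 ]
```

Request:
{"name": "jog_arm", "arguments": {
  "deltas": [
    {"delta_pos": [0, 0, 0.12], "yaw": 0, "fingers": 0.6},
    {"delta_pos": [0, 0, 0.24], "yaw": 0, "fingers": 0.6},
    {"delta_pos": [0, 0, 0.33], "yaw": 0, "fingers": 0.6},
    {"delta_pos": [0, 0, 0.352], "yaw": 0, "fingers": 0.6},
    {"delta_pos": [0, 0, 0.352], "yaw": 0, "fingers": 0.6},
    {"delta_pos": [0, 0, 0.352], "yaw": 0, "fingers": 0},
    {"delta_pos": [0, 0, 0.352], "yaw": 0, "fingers": 0},
    {"delta_pos": [0, 0, 0.352], "yaw": 0, "fingers": 0},
    {"delta_pos": [0, 0, 0.352], "yaw": 0, "fingers": 0},
    {"delta_pos": [0, 0, 0.352], "yaw": 0, "fingers": 0},
    {"delta_pos": [0, 0, 0.352], "yaw": 0, "fingers": 0}
  ]
}}

```text
clock: 11.1
eef_pos: [0.4443, -0.4149, 0.0086]
tool_rot: [0.707, 0.707, 0.0, 0.002]
ft_force: [0.4, 0.7, 6.4]
grip_width: 0.0174
grasp_force: 58.2
```

Request:
{"name": "jog_arm", "arguments": {
  "deltas": [
    {"delta_pos": [0, 0, -0.1], "yaw": 0, "fingers": 0},
    {"delta_pos": [0, 0, -0.22], "yaw": 0, "fingers": 0},
    {"delta_pos": [0, 0, -0.34], "yaw": 0, "fingers": 0},
    {"delta_pos": [0.1, 0.08, -0.34], "yaw": 0, "fingers": 0},
    {"delta_pos": [0.22, 0.18, -0.34], "yaw": 0, "fingers": 0},
    {"delta_pos": [0.332, 0.274, -0.34], "yaw": 0, "fingers": 0},
    {"delta_pos": [0.332, 0.274, -0.34], "yaw": 0, "fingers": 0},
    {"delta_pos": [0.332, 0.274, -0.25], "yaw": 0, "fingers": 0},
    {"delta_pos": [0.332, 0.274, -0.15], "yaw": 0, "fingers": 0},
    {"delta_pos": [0.332, 0.274, -0.06], "yaw": 0, "fingers": 0},
    {"delta_pos": [0.332, 0.274, -0.04], "yaw": 0, "fingers": 0},
    {"delta_pos": [0.332, 0.274, -0.03], "yaw": 0, "fingers": 0}
  ]
}}

```text
clock: 12.3
eef_pos: [0.5235, -0.3139, 0.0165]
tool_rot: [0.708, 0.707, -0.001, -0.002]
ft_force: [-9.3, 4.6, 18.6]
grip_width: 0.0173
grasp_force: 61.3
```

Request:
{"name": "jog_arm", "arguments": {
  "deltas": [
    {"delta_pos": [0, 0, 0], "yaw": 0, "fingers": 0},
    {"delta_pos": [0, 0, 0], "yaw": 0, "fingers": 0},
    {"delta_pos": [0, 0, 0], "yaw": 0, "fingers": 0}
  ]
}}

```text
clock: 12.6
eef_pos: [0.5256, -0.3148, 0.0167]
tool_rot: [0.708, 0.707, -0.0, 0.001]
ft_force: [-2.7, 0.5, 5.3]
grip_width: 0.0174
grasp_force: 59.1
```

Request:
{"name": "jog_arm", "arguments": {
  "deltas": [
    {"delta_pos": [0, 0, 0], "yaw": 0, "fingers": 0.25},
    {"delta_pos": [0, 0, 0], "yaw": 0, "fingers": 0.45},
    {"delta_pos": [0, 0, 0], "yaw": 0, "fingers": 0.45},
    {"delta_pos": [0, 0, 0], "yaw": 0, "fingers": 0.45},
    {"delta_pos": [0, 0, -0.1], "yaw": 0, "fingers": 0.45},
    {"delta_pos": [0, 0, -0.22], "yaw": 0, "fingers": 0.45},
    {"delta_pos": [0, 0, -0.33], "yaw": 0, "fingers": 0.45},
    {"delta_pos": [-0.14, -0.02, -0.33], "yaw": 0, "fingers": 0.6},
    {"delta_pos": [-0.28, -0.03, -0.33], "yaw": 0, "fingers": 0.6},
    {"delta_pos": [-0.42, -0.05, -0.33], "yaw": 0, "fingers": 0.6},
    {"delta_pos": [-0.541, -0.06, -0.33], "yaw": 0, "fingers": 0.6},
    {"delta_pos": [-0.541, -0.06, -0.33], "yaw": 0, "fingers": 0.6}
  ]
}}

```text
clock: 13.8
eef_pos: [0.5058, -0.4815, 0.1136]
tool_rot: [0.709, 0.705, -0.001, 0.001]
ft_force: [-1.3, 0.9, -0.0]
grip_width: 0.0513
grasp_force: 0.0
```

```bash
python3 chk.py .5254 -.3138;python3 chk.py .5192 -.3654; python3 chk.py .5073 -.476; python3 -c "
from workcell import bot;print(bot.get_obs()['eef_pos'])"
```

```text
side ztop 0.0518 [ 0.5235 -0.3135  0.0503] 144
top ztop 0.0521 [ 0.5242 -0.3133  0.0508] 79
side ztop 0.0521 [ 0.5185 -0.3648  0.0508] 142
top ztop 0.0154 [ 0.5348 -0.3511  0.0131] 46
side ztop 0.0516 [ 0.5139 -0.4761  0.0506] 50
top hidden
[ 0.50793711 -0.47509447  0.11470631]
```

Request:
{"name": "jog_arm", "arguments": {
  "deltas": [
    {"delta_pos": [0, 0, 0.12], "yaw": 0, "fingers": 0.6},
    {"delta_pos": [0, 0, 0.24], "yaw": 0, "fingers": 0.6},
    {"delta_pos": [0, 0, 0.33], "yaw": 0, "fingers": 0.6},
    {"delta_pos": [0, 0, 0.348], "yaw": 0, "fingers": 0.6},
    {"delta_pos": [0, 0, 0.348], "yaw": 0, "fingers": 0.6},
    {"delta_pos": [0, 0, 0.348], "yaw": 0, "fingers": 0},
    {"delta_pos": [0, 0, 0.348], "yaw": 0, "fingers": 0},
    {"delta_pos": [0, 0, 0.348], "yaw": 0, "fingers": 0},
    {"delta_pos": [0, 0, 0.348], "yaw": 0, "fingers": 0},
    {"delta_pos": [0, 0, 0.348], "yaw": 0, "fingers": 0},
    {"delta_pos": [0, 0, 0.348], "yaw": 0, "fingers": 0}
  ]
}}

```text
clock: 15.2
eef_pos: [0.5088, -0.4778, 0.0129]
tool_rot: [0.707, 0.707, 0.0, 0.002]
ft_force: [0.2, 0.4, 6.3]
grip_width: 0.0177
grasp_force: 58.1
```

Request:
{"name": "jog_arm", "arguments": {
  "deltas": [
    {"delta_pos": [0, 0, -0.1], "yaw": 0, "fingers": 0},
    {"delta_pos": [0, 0, -0.22], "yaw": 0, "fingers": 0},
    {"delta_pos": [0, 0, -0.35], "yaw": 0, "fingers": 0},
    {"delta_pos": [0.12, 0.05, -0.35], "yaw": 0, "fingers": 0},
    {"delta_pos": [0.24, 0.1, -0.35], "yaw": 0, "fingers": 0},
    {"delta_pos": [0.36, 0.15, -0.35], "yaw": 0, "fingers": 0},
    {"delta_pos": [0.48, 0.2, -0.35], "yaw": 0, "fingers": 0},
    {"delta_pos": [0.6, 0.25, -0.35], "yaw": 0, "fingers": 0},
    {"delta_pos": [0.688, 0.286, -0.35], "yaw": 0, "fingers": 0},
    {"delta_pos": [0.688, 0.286, -0.35], "yaw": 0, "fingers": 0},
    {"delta_pos": [0.688, 0.286, -0.35], "yaw": 0, "fingers": 0}
  ]
}}

```text
clock: 16.3
eef_pos: [0.5937, -0.2696, 0.1155]
tool_rot: [0.707, 0.707, -0.0, 0.0]
ft_force: [-0.6, -0.3, 0.1]
grip_width: 0.018
grasp_force: 58.4
```

Request:
{"name": "jog_arm", "arguments": {
  "deltas": [
    {"delta_pos": [0, 0, 0.1], "yaw": 0, "fingers": 0},
    {"delta_pos": [0, 0, 0.2], "yaw": 0, "fingers": 0},
    {"delta_pos": [0, 0, 0.28], "yaw": 0, "fingers": 0},
    {"delta_pos": [0, 0, 0.305], "yaw": 0, "fingers": 0},
    {"delta_pos": [0, 0, 0.315], "yaw": 0, "fingers": 0},
    {"delta_pos": [0, 0, 0.32], "yaw": 0, "fingers": 0},
    {"delta_pos": [0, 0, 0.32], "yaw": 0, "fingers": 0},
    {"delta_pos": [0, 0, 0.32], "yaw": 0, "fingers": 0}
  ]
}}

```text
clock: 17.1
eef_pos: [0.5932, -0.2717, 0.021]
tool_rot: [0.708, 0.706, -0.0, 0.001]
ft_force: [-3.6, 0.4, 5.9]
grip_width: 0.0174
grasp_force: 59.1
```

Request:
{"name": "jog_arm", "arguments": {
  "deltas": [
    {"delta_pos": [0, 0, 0], "yaw": 0, "fingers": 0.25},
    {"delta_pos": [0, 0, 0], "yaw": 0, "fingers": 0.45},
    {"delta_pos": [0, 0, 0], "yaw": 0, "fingers": 0.45},
    {"delta_pos": [0, 0, 0], "yaw": 0, "fingers": 0.45},
    {"delta_pos": [0, 0, -0.1], "yaw": 0, "fingers": 0.45},
    {"delta_pos": [0, 0, -0.22], "yaw": 0, "fingers": 0.45},
    {"delta_pos": [0, 0, -0.34], "yaw": 0, "fingers": 0.45},
    {"delta_pos": [-0.07, -0.15, -0.34], "yaw": 0, "fingers": 0.6},
    {"delta_pos": [-0.13, -0.3, -0.34], "yaw": 0, "fingers": 0.75},
    {"delta_pos": [-0.2, -0.45, -0.34], "yaw": 0, "fingers": 0.75},
    {"delta_pos": [-0.271, -0.6, -0.34], "yaw": 0, "fingers": 0.75},
    {"delta_pos": [-0.271, -0.633, -0.34], "yaw": 0, "fingers": 0.75}
  ]
}}

```text
clock: 18.3
eef_pos: [0.399, -0.3529, 0.1212]
tool_rot: [0.709, 0.705, -0.001, -0.001]
ft_force: [0.2, -0.3, 0.0]
grip_width: 0.0642
grasp_force: 0.0
```

Request:
{"name": "jog_arm", "arguments": {
  "deltas": [
    {"delta_pos": [0, 0, 0], "yaw": 0, "fingers": 0.75},
    {"delta_pos": [0, 0, 0], "yaw": 0, "fingers": 0.75}
  ]
}}

```text
clock: 18.5
eef_pos: [0.4045, -0.3513, 0.1215]
tool_rot: [0.707, 0.707, 0.0, 0.001]
ft_force: [0.2, 0.6, 0.9]
grip_width: 0.0643
grasp_force: 0.0
```

```bash
python3 chk.py .5932 -.2696;python3 chk.py .4034 -.3508
python3 - <<'E'
from h import *
c=cam('side'); P=cloud(c); e=np.mean([bot.get_obs()['eef_pos']],0); print(e)
q=P[(abs(P[...,0]-e[0])<.08)&(abs(P[...,1]-e[1])<.03)&(P[...,2]>.06)&(P[...,2]<.2)]
for s in(-1,1):
    f=q[(q[:,0]-e[0])*s>.01]; print(s,len(f),np.percentile(f[:,2],[0,1,3]).round(4) if len(f) else '')
E
```

```text
side ztop 0.0600 [ 0.5909 -0.27    0.0586] 148
top ztop 0.0602 [ 0.5908 -0.2698  0.0587] 84
side ztop 0.0165 [ 0.4024 -0.3512  0.0138] 336
top hidden
[ 0.40469564 -0.35076604  0.12097956]
-1 63 [0.1291 0.1294 0.131 ]
1 370 [0.1302 0.1329 0.136 ]
```

Request:
{"name": "jog_arm", "arguments": {
  "deltas": [
    {"delta_pos": [0, 0, 0.12], "yaw": 0, "fingers": 0.75},
    {"delta_pos": [0, 0, 0.24], "yaw": 0, "fingers": 0.75},
    {"delta_pos": [0, 0, 0.36], "yaw": 0, "fingers": 0.75},
    {"delta_pos": [0, 0, 0.388], "yaw": 0, "fingers": 0.75},
    {"delta_pos": [0, 0, 0.388], "yaw": 0, "fingers": 0.75},
    {"delta_pos": [0, 0, 0.388], "yaw": 0, "fingers": 0.2},
    {"delta_pos": [0, 0, 0.388], "yaw": 0, "fingers": 0.2},
    {"delta_pos": [0, 0, 0.388], "yaw": 0, "fingers": 0.2},
    {"delta_pos": [0, 0, 0.388], "yaw": 0, "fingers": 0.2},
    {"delta_pos": [0, 0, 0.388], "yaw": 0, "fingers": 0.2},
    {"delta_pos": [0, 0, 0.388], "yaw": 0, "fingers": 0.2}
  ]
}}

```text
clock: 19.85
eef_pos: [0.4051, -0.3526, 0.0074]
tool_rot: [0.707, 0.707, 0.0, 0.002]
ft_force: [0.0, 0.1, 6.7]
grip_width: 0.0355
grasp_force: 59.4
```

Request:
{"name": "jog_arm", "arguments": {
  "deltas": [
    {"delta_pos": [0, 0, -0.06], "yaw": 0, "fingers": 0.2},
    {"delta_pos": [0, 0, -0.12], "yaw": 0, "fingers": 0.2},
    {"delta_pos": [0, 0, -0.22], "yaw": 0, "fingers": 0.2},
    {"delta_pos": [0, 0, -0.35], "yaw": 0, "fingers": 0.2},
    {"delta_pos": [0, 0, -0.35], "yaw": 0, "fingers": 0.2},
    {"delta_pos": [0, 0, -0.35], "yaw": 0, "fingers": 0.2}
  ]
}}

```text
clock: 20.45
eef_pos: [0.4045, -0.3523, 0.1119]
tool_rot: [0.707, 0.707, 0.0, 0.002]
ft_force: [0.4, 1.1, 0.1]
grip_width: 0.0347
grasp_force: 59.9
```

Run:
```python
from h import *
c=cam('side'); e=bot.get_obs()['eef_pos']; print(e,bot.get_obs()['grip_width'])
a=c['image'][80:220,170:340]; cv2.imwrite('pics/s3.png',cv2.resize(a,None,fx=4,fy=4,interpolation=2)[:,:,::-1])
P=cloud(c); hsv=cv2.cvtColor(c['image'],cv2.COLOR_RGB2HSV)
m=(hsv[...,0]>10)&(hsv[...,0]<28)&(hsv[...,1]>90)&(abs(P[...,0]-e[0])<.05)&(abs(P[...,1]-e[1])<.05)&(P[...,2]>.06)
q=P[m]; print(len(q),q.min(0),q.max(0))
t=q[q[:,2]>np.percentile(q[:,2],40)]; A=np.c_[t[:,:2]-e[:2],np.ones(len(t))]; print(np.linalg.lstsq(A,t[:,2],rcond=None)[0])
```

```text
[ 0.40351898 -0.35143968  0.11037799] 0.035437304103173306
219 [ 0.38637036 -0.39836732  0.10804465] [ 0.45273491 -0.32206252  0.44355041]
[ 6.04465721 -3.14807676  0.10930994]
```

View pics/s3.png

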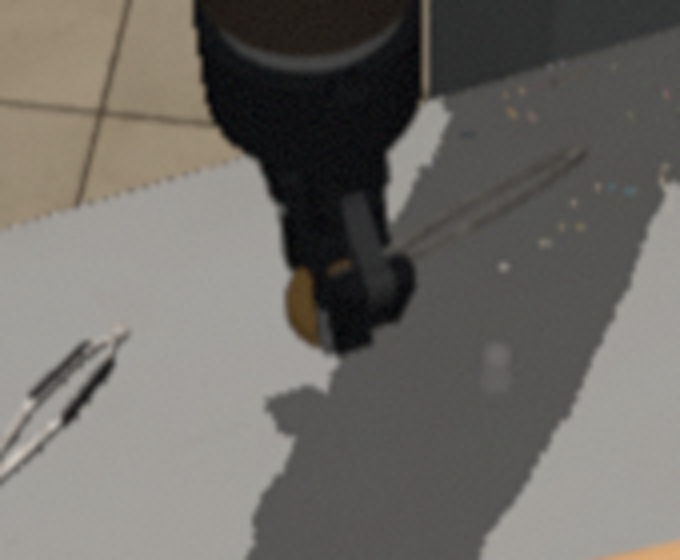

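Run:
```python
from h import *
c=cam('side'); e=np.array([.404,-.3515,.111])
P=cloud(c); hsv=cv2.cvtColor(c['image'],cv2.COLOR_RGB2HSV)
m=(hsv[...,0]>10)&(hsv[...,0]<28)&(hsv[...,1]>90)&(abs(P[...,0]-e[0])<.05)&(abs(P[...,1]-e[1])<.05)&(P[...,2]>.09)&(P[...,2]<.15)
v,u=np.nonzero(m); q=P[m]-e
print(len(q),q.min(0),q.max(0))
for i in np.argsort(v)[::3]: print(u[i],v[i],(q[i]*1000).round(0),c['image'][v[i],u[i]])
```

```text
103 [-0.02026138 -0.01705167 -0.00530705] [0.01560187 0.01038605 0.01439366]
243 142 [-20.  -8.  14.] [7 5 3]
245 146 [-18.  -6.   5.] [40 30 18]
255 146 [-13.   9.   4.] [61 47 32]
246 147 [-14.  -6.   7.] [54 42 25]
245 148 [-12.  -8.   8.] [84 62 35]
244 149 [-13.  -9.   5.] [87 68 41]
247 149 [-12.  -5.   5.] [77 60 32]
245 150 [-10.  -9.   6.] [87 66 36]
243 151 [ -9. -12.   6.] [84 65 37]
246 151 [-7. -8.  6.] [86 66 34]
244 152 [ -8. -11.   4.] [87 67 36]
247 152 [-6. -7.  5.] [78 60 31]
244 153 [ -5. -12.   7.] [87 67 36]
247 153 [-4. -8.  6.] [80 62 34]
244 154 [ -5. -12.   4.] [87 67 36]
247 154 [-2. -8.  6.] [82 63 34]
244 155 [ -1. -13.   8.] [85 64 32]
247 155 [-1. -9.  5.] [85 65 35]
244 156 [  1. -14.   7.] [87 68 37]
247 156 [  2. -10.   7.] [86 66 34]
244 157 [  2. -14.   6.] [85 64 33]
247 157 [  4. -10.   7.] [87 66 36]
244 158 [  4. -15.   6.] [85 63 34]
247 158 [  6. -11.   7.] [86 65 35]
244 159 [  6. -16.   7.] [80 60 30]
247 159 [  7. -11.   6.] [87 66 36]
244 160 [  5. -16.   3.] [75 56 29]
247 160 [  9. -12.   6.] [87 66 36]
245 161 [  7. -15.   3.] [77 56 28]
248 161 [ 11. -11.   6.] [83 65 38]
247 162 [ 10. -13.   3.] [80 61 31]
245 163 [  7. -15.  -3.] [84 71 54]
248 163 [ 11. -11.   1.] [74 56 30]
248 164 [ 13. -12.   1.] [74 56 30]
249 165 [ 13. -11.  -2.] [73 59 44]
```

Request:
{"name": "jog_arm", "arguments": {
  "deltas": [
    {"delta_pos": [0.03, 0.15, 0], "yaw": 0, "fingers": 0.2},
    {"delta_pos": [0.06, 0.3, 0], "yaw": 0, "fingers": 0.2},
    {"delta_pos": [0.09, 0.45, 0], "yaw": 0, "fingers": 0.2},
    {"delta_pos": [0.099, 0.6, 0], "yaw": 0, "fingers": 0.2},
    {"delta_pos": [0.099, 0.616, 0], "yaw": 0, "fingers": 0.2},
    {"delta_pos": [0.099, 0.616, 0.1], "yaw": 0, "fingers": 0.2},
    {"delta_pos": [0.099, 0.616, 0.2], "yaw": 0, "fingers": 0.2},
    {"delta_pos": [0.099, 0.616, 0.26], "yaw": 0, "fingers": 0.2},
    {"delta_pos": [0.099, 0.616, 0.28], "yaw": 0, "fingers": 0.2},
    {"delta_pos": [0.099, 0.616, 0.28], "yaw": 0, "fingers": 0.2},
    {"delta_pos": [0.099, 0.616, 0.28], "yaw": 0, "fingers": 0.2}
  ]
}}

```text
clock: 21.65
eef_pos: [0.5885, -0.3222, 0.0265]
tool_rot: [0.708, 0.707, 0.0, 0.0]
ft_force: [-0.4, 0.3, -0.2]
grip_width: 0.0352
grasp_force: 60.0
```

Run:
```python
from h import *
e=[]
for n in('side','top'):
    c=cam(n); e.append(bot.get_obs()['eef_pos'])
    u=slice(230,390) if n=='side' else slice(200,350); v=slice(190,310) if n=='side' else slice(120,220)
    cv2.imwrite('pics/p_%s.png'%n,cv2.resize(c['image'][v,u],None,fx=5,fy=5,interpolation=2)[:,:,::-1])
print(np.mean(e,0))
```

```text
[ 0.58904734 -0.32244701  0.02731335]
```

View pics/p_side.png

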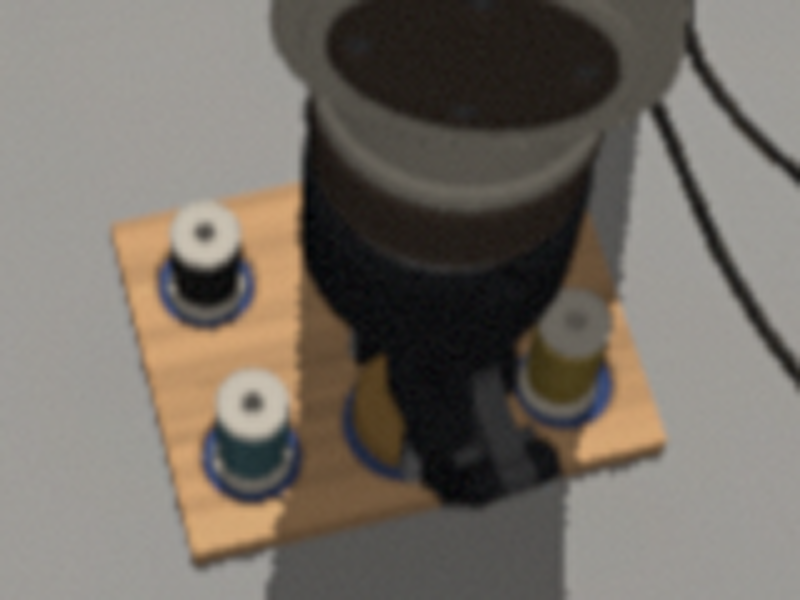

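Black at (205,265), blue at (252,430) and yellow at (568,360) are upright in their wells, and the wax at (378,425) is over its well. Next I'll lower it gently.

Request:
{"name": "jog_arm", "arguments": {
  "deltas": [
    {"delta_pos": [0, 0, 0.01], "yaw": 0, "fingers": 0.2},
    {"delta_pos": [0, 0, 0.02], "yaw": 0, "fingers": 0.2},
    {"delta_pos": [0, 0, 0.03], "yaw": 0, "fingers": 0.2},
    {"delta_pos": [0, 0, 0.03], "yaw": 0, "fingers": 0.2},
    {"delta_pos": [0, 0, 0.03], "yaw": 0, "fingers": 0.2}
  ]
}}

```text
clock: 22.25
eef_pos: [0.5881, -0.3217, 0.0166]
tool_rot: [0.707, 0.707, -0.0, -0.0]
ft_force: [-0.1, 1.0, -0.6]
grip_width: 0.0352
grasp_force: 60.0
```

Request:
{"name": "jog_arm", "arguments": {
  "deltas": [
    {"delta_pos": [0, 0, 0.005], "yaw": 0, "fingers": 0.2},
    {"delta_pos": [0, 0, 0.005], "yaw": 0, "fingers": 0.2},
    {"delta_pos": [0, 0, 0.005], "yaw": 0, "fingers": 0.2}
  ]
}}

```text
clock: 22.55
eef_pos: [0.5885, -0.3219, 0.0155]
tool_rot: [0.707, 0.707, 0.0, 0.0]
ft_force: [0.1, -0.3, -0.1]
grip_width: 0.0352
grasp_force: 60.1
```

Request:
{"name": "jog_arm", "arguments": {
  "deltas": [
    {"delta_pos": [0, 0, 0.005], "yaw": 0, "fingers": 0.5},
    {"delta_pos": [0, 0, 0.005], "yaw": 0, "fingers": 0.56},
    {"delta_pos": [0, 0, 0.005], "yaw": 0, "fingers": 0.56},
    {"delta_pos": [0, 0, 0.005], "yaw": 0, "fingers": 0.56},
    {"delta_pos": [0, 0, -0.1], "yaw": 0, "fingers": 0.56},
    {"delta_pos": [0, 0, -0.22], "yaw": 0, "fingers": 0.56},
    {"delta_pos": [0, 0, -0.34], "yaw": 0, "fingers": 0.56},
    {"delta_pos": [0.06, -0.15, -0.34], "yaw": 0, "fingers": 0.5},
    {"delta_pos": [0.1, -0.3, -0.34], "yaw": 0, "fingers": 0.5},
    {"delta_pos": [0.13, -0.45, -0.34], "yaw": 0, "fingers": 0.5},
    {"delta_pos": [0.15, -0.6, -0.34], "yaw": 0, "fingers": 0.5},
    {"delta_pos": [0.152, -0.636, -0.34], "yaw": 0, "fingers": 0.5}
  ]
}}

```text
clock: 23.75
eef_pos: [0.392, -0.2738, 0.1167]
tool_rot: [0.708, 0.706, -0.001, -0.003]
ft_force: [-0.7, -0.3, -0.9]
grip_width: 0.0429
grasp_force: 0.0
```

Request:
{"name": "jog_arm", "arguments": {
  "deltas": [
    {"delta_pos": [0, 0, 0], "yaw": 0, "fingers": 0.5},
    {"delta_pos": [0, 0, 0], "yaw": 0, "fingers": 0.5}
  ]
}}

```text
clock: 23.95
eef_pos: [0.3991, -0.2769, 0.1181]
tool_rot: [0.707, 0.707, 0.0, 0.001]
ft_force: [0.7, 0.3, 0.5]
grip_width: 0.0427
grasp_force: 0.0
```

```bash
python3 chk.py .5869 -.3212; python3 chk.py .396 -.2755;  python3 - <<'E'
from h import *
print(bot.get_obs()['eef_pos'])
for n in('side','top'):
    c=cam(n); hsv=cv2.cvtColor(c['image'],cv2.COLOR_RGB2HSV); P=cloud(c)
    m=((hsv[...,0]>14)&(hsv[...,0]<25)&(hsv[...,1]>115)&(abs(P[...,0]-.587)<.026)&(abs(P[...,1]+.321)<.026)&(P[...,2]>.016)).astype(np.uint8)
    k,l,st,ce=cv2.connectedComponentsWithStats(m); i=1+st[1:,4].argmax(); q=P[l==i]
    A=np.c_[q[:,:2]-q[:,:2].mean(0),np.ones(len(q))]
    print(n,st[i],onplane(c,ce[i],.021)[0].round(4),np.linalg.lstsq(A,q[:,2],rcond=None)[0].round(4))
    if n=='top': cv2.imwrite('pics/t4.png',cv2.resize(c['image'][120:260,200:340],None,fx=4,fy=4,interpolation=2)[:,:,::-1])
E
```

```text
side ztop 0.0239 [ 0.589  -0.3208  0.0216] 447
top ztop 0.0240 [ 0.5883 -0.3203  0.0215] 261
side ztop 0.0224 [ 0.3961 -0.2759  0.021 ] 57
top hidden
[ 0.39901987 -0.27643954  0.11729315]
side [301 261  24  24 448] [ 0.5895 -0.3206  0.021 ] [-0.0295 -0.0072  0.0217]
top [267 147  18  18 246] [ 0.5889 -0.321   0.021 ] [-0.0037  0.009   0.0214]
```

View pics/t4.png

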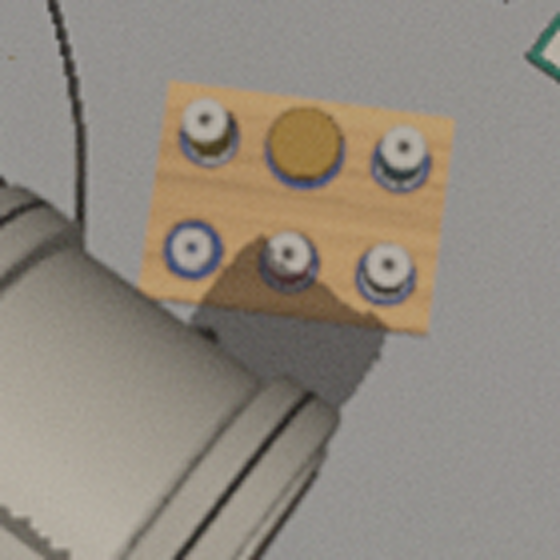

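Request:
{"name": "jog_arm", "arguments": {
  "deltas": [
    {"delta_pos": [0, 0, 0.12], "yaw": 0, "fingers": 0.5},
    {"delta_pos": [0, 0, 0.24], "yaw": 0, "fingers": 0.5},
    {"delta_pos": [0, 0, 0.34], "yaw": 0, "fingers": 0.5},
    {"delta_pos": [0, 0, 0.37], "yaw": 0, "fingers": 0.5},
    {"delta_pos": [0, 0, 0.37], "yaw": 0, "fingers": 0.5},
    {"delta_pos": [0, 0, 0.37], "yaw": 0, "fingers": 0.3},
    {"delta_pos": [0, 0, 0.37], "yaw": 0, "fingers": 0.1},
    {"delta_pos": [0, 0, 0.37], "yaw": 0, "fingers": 0},
    {"delta_pos": [0, 0, 0.37], "yaw": 0, "fingers": 0},
    {"delta_pos": [0, 0, 0.37], "yaw": 0, "fingers": 0},
    {"delta_pos": [0, 0, 0.37], "yaw": 0, "fingers": 0}
  ]
}}

```text
clock: 25.35
eef_pos: [0.3991, -0.277, 0.0081]
tool_rot: [0.707, 0.707, 0.0, 0.002]
ft_force: [-0.5, 0.8, 7.1]
grip_width: 0.0125
grasp_force: 58.8
```

Request:
{"name": "jog_arm", "arguments": {
  "deltas": [
    {"delta_pos": [0, 0, -0.1], "yaw": 0, "fingers": 0},
    {"delta_pos": [0, 0, -0.22], "yaw": 0, "fingers": 0},
    {"delta_pos": [0, 0, -0.34], "yaw": 0, "fingers": 0},
    {"delta_pos": [0, 0, -0.34], "yaw": 0, "fingers": 0},
    {"delta_pos": [0, 0, -0.34], "yaw": 0, "fingers": 0}
  ]
}}

```text
clock: 25.85
eef_pos: [0.3982, -0.2766, 0.1096]
tool_rot: [0.707, 0.707, 0.0, 0.002]
ft_force: [-0.0, 0.4, 0.2]
grip_width: 0.0122
grasp_force: 58.9
```

Run:
```python
from h import *
c=cam('side'); o=bot.get_obs(); e=o['eef_pos']; print(e,o['grip_width'])
uv=cv2.projectPoints(e.reshape(1,3),c['R'],c['t'],c['K'],c['D'])[0].ravel(); u,v=uv.astype(int); print(uv)
cv2.imwrite('pics/s5.png',cv2.resize(c['image'][v-40:v+35,u-45:u+45],None,fx=8,fy=8,interpolation=2)[:,:,::-1])
P=cloud(c); q=P[(abs(P[...,0]-.396)<.025)&(abs(P[...,1]+.2757)<.025)]; print('at table z>8mm:',((q[:,2]>.008)&(q[:,2]<.05)).sum(),len(q))
```

```text
[ 0.39730736 -0.27591048  0.10831418] 0.01247392863705836
[295.48050915 139.2697402 ]
at table z>8mm: 0 1256
```

View pics/s5.png

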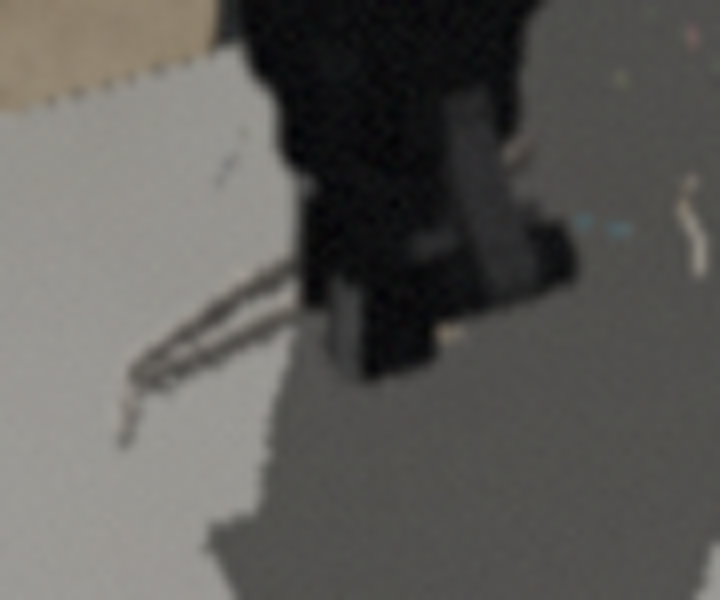

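Request:
{"name": "jog_arm", "arguments": {
  "deltas": [
    {"delta_pos": [-0.04, 0.15, 0], "yaw": -0.18, "fingers": 0},
    {"delta_pos": [-0.07, 0.3, 0], "yaw": -0.36, "fingers": 0},
    {"delta_pos": [-0.11, 0.45, 0], "yaw": -0.54, "fingers": 0},
    {"delta_pos": [-0.14, 0.6, 0], "yaw": -0.72, "fingers": 0},
    {"delta_pos": [-0.15, 0.642, 0], "yaw": -0.9, "fingers": 0},
    {"delta_pos": [-0.15, 0.642, 0], "yaw": -1, "fingers": 0},
    {"delta_pos": [-0.15, 0.642, 0], "yaw": -1, "fingers": 0},
    {"delta_pos": [-0.15, 0.642, 0], "yaw": -1, "fingers": 0}
  ]
}}

```text
clock: 26.7
eef_pos: [0.5889, -0.3207, 0.1064]
tool_rot: [0.384, 0.923, 0.0, -0.002]
ft_force: [0.8, 0.4, 0.1]
grip_width: 0.0128
grasp_force: 59.0
```

Run:
```python
from h import *
c=cam('side'); o=bot.get_obs(); e=o['eef_pos']; print(e,o['grip_width'],o['tool_rot'].round(3))
uv=cv2.projectPoints(e.reshape(1,3),c['R'],c['t'],c['K'],c['D'])[0].ravel(); u,v=uv.astype(int); print(uv)
cv2.imwrite('pics/s6.png',cv2.resize(c['image'][v-40:v+35,u-45:u+45],None,fx=8,fy=8,interpolation=2)[:,:,::-1])
P=cloud(c)[v-8:v+10,u-8:u+9:2]; print((P[...,2]*1000-e[2]*1000).round(0))
```

```text
[ 0.58906302 -0.3208297   0.10704258] 0.012465481128957012 [ 0.384  0.923  0.    -0.001]
[315.72296893 251.09074347]
[[ 40.  38.  38.  16.  11.  13.  14.  71.  73.]
 [ 37.  37.  32.  12.  14.  14.  15.  66.  69.]
 [ 36.  36.  28.  12.  14.  15.  14.  54.  68.]
 [ 32.  31.  22.  12.  12.  14.  14.  50.  55.]
 [ 27.  29.  17.  14.  13.  14.  13.  47.  49.]
 [ 22.  28.  13.  12.  14.  15.  36.  45.  48.]
 [ 20.  22.   6.  11.  12.  14.  37.  41.  49.]
 [ 17.  19.   6.  10.  12.  13.  32.  34.  46.]
 [ 15.  16.   4.   8.  14.  11.  31.  33.  32.]
 [ 11.  11.   2.   6.   7.   8.  26.  29.  24.]
 [  8.   9.  -2.   2.   5.   7.  22.  26.  18.]
 [-96.   2.  -6.  -1.   5.   4.  20.  22.  18.]
 [-93. -96.  -6.  -4.   0.  -1.  16.  19.  14.]
 [-98. -95. -93.  -4.  -2.  -0.  15.  14.  10.]
 [-92. -95. -91.  -6.  -6.   8.  10.  14. -92.]
 [-94. -93. -98. -95. -94. -95.   5.   8. -94.]
 [-95. -93. -95. -96. -92. -91. -95.   7. -93.]
 [-95. -93. -96. -93. -96. -95. -96. -93. -96.]]
```

View pics/s6.png

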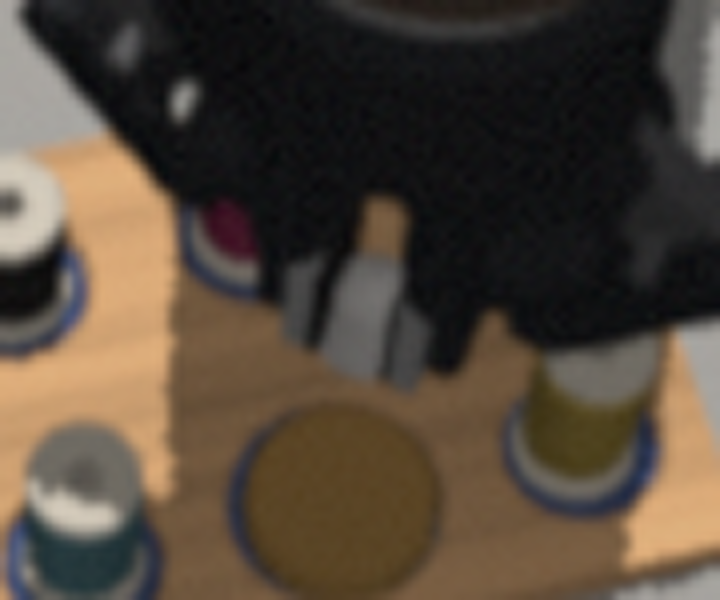

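The thimble sits upright between the pads around (370,320), above the wax at (340,500). I'll lower it onto the wax.

Request:
{"name": "jog_arm", "arguments": {
  "deltas": [
    {"delta_pos": [0, 0, 0.08], "yaw": 0, "fingers": 0},
    {"delta_pos": [0, 0, 0.16], "yaw": 0, "fingers": 0},
    {"delta_pos": [0, 0, 0.22], "yaw": 0, "fingers": 0},
    {"delta_pos": [0, 0, 0.25], "yaw": 0, "fingers": 0},
    {"delta_pos": [0, 0, 0.258], "yaw": 0, "fingers": 0},
    {"delta_pos": [0, 0, 0.262], "yaw": 0, "fingers": 0},
    {"delta_pos": [0, 0, 0.262], "yaw": 0, "fingers": 0},
    {"delta_pos": [0, 0, 0.262], "yaw": 0, "fingers": 0}
  ]
}}

```text
clock: 27.55
eef_pos: [0.5908, -0.3216, 0.031]
tool_rot: [0.383, 0.924, -0.0, 0.001]
ft_force: [-0.2, -0.7, -0.1]
grip_width: 0.0121
grasp_force: 59.0
```

Not touching yet, so I'll lower it another millimetre or so.

Request:
{"name": "jog_arm", "arguments": {
  "deltas": [
    {"delta_pos": [0, 0, 0.003], "yaw": 0, "fingers": 0},
    {"delta_pos": [0, 0, 0.005], "yaw": 0, "fingers": 0},
    {"delta_pos": [0, 0, 0.005], "yaw": 0, "fingers": 0},
    {"delta_pos": [0, 0, 0.005], "yaw": 0, "fingers": 0}
  ]
}}

```text
clock: 27.95
eef_pos: [0.5906, -0.3215, 0.0292]
tool_rot: [0.383, 0.924, -0.0, 0.001]
ft_force: [-1.1, 1.3, 5.4]
grip_width: 0.0127
grasp_force: 59.5
```

Request:
{"name": "jog_arm", "arguments": {
  "deltas": [
    {"delta_pos": [0, 0, 0], "yaw": 0, "fingers": 0.2},
    {"delta_pos": [0, 0, 0], "yaw": 0, "fingers": 0.3},
    {"delta_pos": [0, 0, 0], "yaw": 0, "fingers": 0.38},
    {"delta_pos": [0, 0, 0], "yaw": 0, "fingers": 0.38},
    {"delta_pos": [0, 0, 0], "yaw": 0, "fingers": 0.38},
    {"delta_pos": [0, 0, -0.06], "yaw": 0, "fingers": 0.38},
    {"delta_pos": [0, 0, -0.16], "yaw": 0, "fingers": 0.38},
    {"delta_pos": [0, 0, -0.3], "yaw": 0, "fingers": 0.38},
    {"delta_pos": [0, 0, -0.45], "yaw": 0, "fingers": 0.38},
    {"delta_pos": [0, -0.15, -0.5], "yaw": 0, "fingers": 0.38},
    {"delta_pos": [0, -0.3, -0.5], "yaw": 0, "fingers": 0.38},
    {"delta_pos": [0, -0.45, -0.5], "yaw": 0, "fingers": 0.38}
  ]
}}

```text
clock: 29.15
eef_pos: [0.4943, -0.4175, 0.1796]
tool_rot: [0.382, 0.924, -0.0, 0.001]
ft_force: [-0.2, 0.4, -1.0]
grip_width: 0.0322
grasp_force: 0.0
```

```bash
for p in ".5869 -.3212" ".5254 -.3138" ".5807 -.3729" ".5932 -.2696" ".5192 -.3654" ".5316 -.2622"; do python3 chk.py $p; done
python3 - <<'E'
from h import *
c=cam('side'); cv2.imwrite('pics/f.png',cv2.resize(c['image'][200:310,230:380],None,fx=5,fy=5,interpolation=2)[:,:,::-1])
E
```

```text
side ztop 0.0434 [ 0.5898 -0.321   0.0419] 78
top ztop 0.0443 [ 0.5906 -0.3185  0.0427] 25
side ztop 0.0523 [ 0.5235 -0.3135  0.0507] 139
top hidden
side ztop 0.0563 [ 0.5793 -0.372   0.0547] 161
top hidden
side ztop 0.0599 [ 0.5907 -0.27    0.0584] 149
top ztop 0.0608 [ 0.5907 -0.27    0.0588] 84
side ztop 0.0518 [ 0.5186 -0.3647  0.0506] 140
top hidden
side ztop 0.0208 [ 0.5307 -0.262   0.0188] 126
top hidden
```

View pics/f.png

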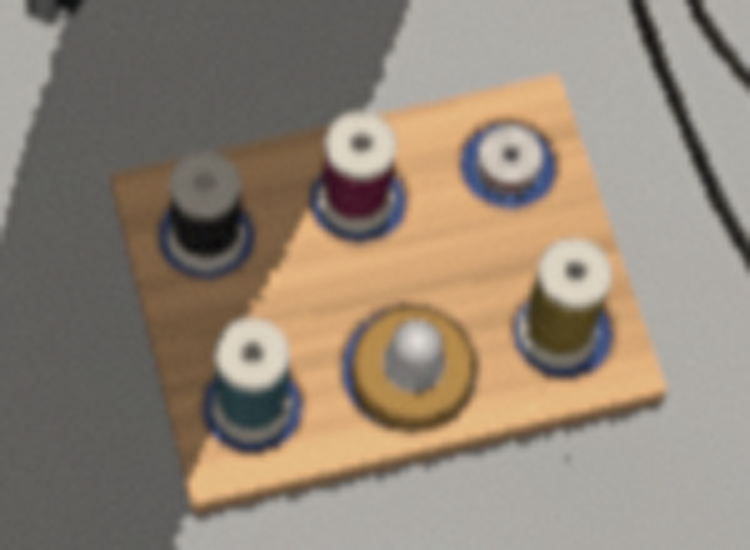

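The picture shows everything in place and upright, with the thimble dome-up at (415,355) on the wax centre at (415,365).

```bash
python3 -c "
from workcell import bot;print(bot.job_done())"
```

```text
the job is handed in; nothing more can be done
None
```

The job is handed in at about 30 s of the 104 s allowed: the last images show all three spools and the wax seated in their wells and the thimble dome-up on the wax, with the black spool and red bobbin still in theirs; no verdict was returned.

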